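Snap the cover onto a model's lighting box

TASK

In the lighting box of the model ruin the flat white light tile is tilted, its end nearest the plaster wall riding up on a catch: first press the tile down until it lies level on the floor of the box. Then take the grey clip cover by its rib, set it on the box with a leg over each short end, and press it down until it snaps fully home on the rim; keep pressing it firmly down (about 10 newtons) with the gripper and finish like that, still holding it down, not letting go. Leave everything else on the bench where it is.

Things in the scene. Friction and masses are not known exactly. Their poses are not given: they have to be found in the camera images.
- box: Open plywood lighting box on a model ruin's base board (210 x 130 x 12 mm), fixed. Origin: underside of the board (bench height) below the housing's centre; x along its length, z up. Housing 110 (x) x 70 (y) mm outside, 94 x 54 inside, rim 52 mm and inner floor 28 mm above the origin. A plaster wall stands on the board at x = 91 to 117 mm, up to 80 mm high.
- rim: The housing's four plywood walls, 8 mm thick, part of the box (same axes); origin at the foot of the housing, 12 mm above the box's origin. Its top edge, 40 mm above this origin, is the rim that the cover comes to rest on.
- outer_catch (a point): Tip of the sprung round steel catch (32 mm wide, 8 mm thick) that stands 3.5 mm out of the box's +x end, 11.5 mm below the rim; the -x end has the same. The cover's legs must push past both at once: from first touch to the rim about 11 mm of travel, the downward push peaking at about 10 to 18 N and then dropping suddenly.
- inner_catch (a point): Tip of a like catch (38 mm wide, 10 mm thick) that stands 6 mm into the box from its +x wall, 39 mm above the box's origin, and props up the tile's end at the start.
- tile: Flat white light tile lying loose in the box along its length, 91 (x) x 48 (y) x 6 mm, 50 g. Origin: centre of its underside; z out of its top. At the start its -x end lies on the inner floor and its +x end is about 16 mm up on the inner catch. When level on the inner floor its top is 34 mm above the box's origin, 18 mm below the rim.
- tile_high (a point): Point on the tile's top face, 20 mm from its middle towards the propped +x end: pressed straight down here with about 5 to 12 N the tile slips past the inner catch and drops level (this point then 34 mm above the box's origin).
- cover: Grey plastic clip cover, loose, 90 g, standing on two legs. Plate 126 (x) x 70 (y) x 5 mm, underside 20 mm above the origin. Origin: centre, at the height of the legs' lower ends; x along its length, z up. Either way round fits. Legs just clear of the outer catches: origin 46 mm or more above the box's origin; fully home on the rim: 32 mm above it, over the box's centre, x axes parallel.
- rib (a point): Centre of the top of the cover's grip rib, 51 mm above the cover's origin. The rib is 70 (along x) x 14 (y) x 26 mm high, on the middle of the plate: grip it across y from above.
- leg (a point): Middle of the lower end of the cover's +x leg; the -x leg is the same. Legs are 36 mm wide, 4 mm thick, 20 mm long, 117 mm apart inside; a rounded ridge inside their lower edges leaves 112 mm between ridges.
- bark: Bystander: chunk of dark bark, 45 x 24 x 33 mm, beside the cover. Origin at its underside.
- brush: Bystander: brush 200 mm long, lying along x between the box and the cover.
- bowl: Bystander: grey plaster bowl, 120 mm across, 55 mm high, at the back.
- tower: Bystander: round plaster model tower, 62 mm across, 99 mm high, at the back. Origin at its underside.
- wall: Bystander: plaster model wall, 170 x 45 x 62 mm, at the left side. Origin at its underside.
- blank: Bystander: plain plywood plate 126 x 70 x 5 mm without legs or rib, lying on the bench at the right side; not the cover.
- spatula: Bystander: spatula 200 mm long, lying near the robot on the right.
Not all that is in view belongs to the job. What is shaped like the cover but pink or purple is not meant.

How it is judged:
By the outcome, as a careful person would: the job done as asked, in the order asked, and still so for the second after the job is handed in, while the arm keeps its last pose, push and grip.
It also fails if it takes over 48 s, if anything falls off the work surface, if the arm or the gripper's body presses on something with over 40 N, if the wrist force passes 120 N, or if a joint passes its speed limit or range.

ROBOT

A 6-joint arm with a two-finger parallel gripper is mounted at the origin on the work surface. World frame = base frame: x ahead of the robot, y to its left, z up, the work surface at z = 0. Lengths are in m, angles in rad, forces in N, time in s.
With the tool pointing down it reaches from about 0.35 to 0.775 m from the base axis. Payload 5.5 kg.
Tool frame: the origin (TCP) lies at the very end of the fingers, on their centre line; the grasp point (between the pads) lies 19 mm behind it; z points along the fingers, x is the direction in which the jaws open and shut, and the axes are right-handed (so a half turn about z gives the same grasp; the last joint's range is limited). The gripper opens to 85 mm and grips with 20 to 120 N. Pads are 22 mm wide; open, the fingers measure 114 mm over their backs; the gripper's body (76 mm by 85 mm) begins 54 mm behind the grasp point. The pads swing forward as they close: fully open they stand 13 mm farther back than shut.
Start: joints at [1.024, 0.313, 0.046, 1.304, 0, 1.431], TCP at [0.228, 0.528, 0.231] pointing down, gripper open.
Joint ranges: [-2.76, 2.76], [-0.86, 1.69], [-1.03, 1.26], [-2.2, 2.34], [-1.47, 1.5], [-3.14, 3.14]. Speed limits (rad/s): [2.57, 2.57, 3.14, 3.14, 3.14, 3.14].

INTERFACE

Orientations are given as a unit quaternion [w, x, y, z].
In Python, from workcell import monitor, eyes, ticket gives the robot as it stands.
- The arm moves only by the tool send_rows, never from a script. Its argument "targets" is a list of rows, each a list of 5 numbers: the shift along the world's x, y, z in m, then the turn about the world's z in degrees, then the closure in counts, from 0 (fully open) to 255 (shut). A call has 1 to 12 rows; each row shifts and turns the commanded pose from where the row before left it; what a row does not reach is not made up. A row lasts 1/10 s, in which the tool goes at most 50 mm and 8.59 degrees, less where a joint would pass 70% of its speed; a pose out of reach is approached as far as the arm can. A call is refused whole if a number of a shift passes 0.05 or a number of a turn 8.59, either way. A call with a gripper value outside its range is refused whole. The fingers move at their own pace and stop on an object; "newtons" is the grip in N (left out, the last holds). Time passes only in rows, so rows that do not move let the fingers close. It gives the time, the measured TCP pose, the force and the opening at its end, in the units of the state.
- monitor.get_state(): the state, without advancing time (a new reading comes with each control period).
- eyes.read_camera(name): name is "side" or "top" or "wrist"; returns a dict with "img" (400x640x3 uint8, red, green, blue), "z_map" (400x640 float32, m along the optical axis (not along the pixel's ray), 0 where there is no reading), "camera_matrix" (3x3 intrinsics, pixels), "pose" (4x4, takes a point from camera to world coordinates); the wrist camera has in their place "T_tool_cam" (4x4, takes a point from camera to tool coordinates, whose origin is the TCP and whose axes are the tool frame's). Camera axes: x right, y down, z forward; pixel columns grow to the right and rows downward; lengths in m; the calibration is good to about 2 mm. A picture is of the moment at which its call begins: read the wrist's pose just before it.
- ticket.hand_in(): hands the job in, once; it reports no verdict.
Trained networks look in the newest picture that a camera, given by its name, has taken for a name from the list of things; names that differ only in an ending like _2 or _b are one class to them, and where a whole thing is asked for, a point or a joint stands for the part that bears it (a point fixed in the world has none). Each returns a list of dicts, best first, with "conf" (0 to 1); they miss things now and then, are a little off and sometimes report something else, mostly with a low value. They report only what shows in the picture. A call takes as long as a camera call. They do not tell look-alikes from the thing itself.
- eyes.spot_in(name, camera): "xyz" ([x, y, z] in m, in world coordinates, good to about 4 mm: the middle of the surface that is visible of it).
- eyes.tip_of(name, camera): "xyz" ([x, y, z] in m, in world coordinates, good to about 4 mm: a listed point, or the origin of a listed thing).
The state is a dict: "clock": time; "joint_pos": joint angles; "qvel": joint speeds; "tau": joint torques, N m; "tcp_pos": TCP position; "orientation": TCP orientation; "wrist_force": force on the tool from outside, world axes, zero at the start; "ft_torque": the same for the moment, N m; "finger_gap": finger opening in m.
Only numpy, scipy, OpenCV 4.12 (cv2) and the standard library are available. Lean on these libraries where they do the work, as an engineer would, in place of code of your own. Each camera call takes 0.05 s, during which the arm holds its last target.

## Working session

There is one attempt and no reset: what is moved stays moved. The work goes in short steps, Python scripts to look and compute and a tool call to move; the robot and the scene stay as the last step left them, time stands still between calls to the robot, and variables do not carry over. Pictures are saved under pics/ and viewed, and the job is handed in when it is done.

Besides the shell and the picture viewer there is one more tool, called after "Emit:" as name([rows], argument=value, ...), one row to a line, values as JSON. send_rows: Moves the arm, as the interface text tells. Its arguments: {"type":"object","properties":{"targets":{"type":"array"},"newtons":{"type":"number"}},"required":["targets"]}

```bash
ls; mkdir -p pics
cat > h.py <<'E'
import numpy as np, cv2, json
from workcell import monitor, eyes, ticket
def save(c,n):
    r=eyes.read_camera(c); cv2.imwrite(f'pics/{n}.png',r['img'][:,:,::-1]); return r
def cloud(r,T=None):
    K=r['camera_matrix'];z=r['z_map'];P=r['pose'] if T is None else T
    v,u=np.mgrid[:z.shape[0],:z.shape[1]]
    p=np.stack([(u-K[0,2])/K[0,0]*z,(v-K[1,2])/K[1,1]*z,z,np.ones_like(z)],-1)@P.T
    p=p[...,:3]; p[z<=0]=np.nan; return p
E
python3 - <<'E'
from h import *
np.set_printoptions(precision=4,suppress=True)
s=monitor.get_state();print({k:np.round(v,3).tolist() for k,v in s.items()})
for c in['top','side']:
    r=save(c,c+'0')
    np.savez(f'{c}0.npz',**r)
    for n in['box','rim','tile','cover','bark']:
        for d in eyes.spot_in(n,c)[:3]:print(c,'spot',n,np.round(d['xyz'],3),round(d['conf'],2))
    for n in['box','outer_catch','inner_catch','tile_high','tile','cover','rib','leg']:
        for d in eyes.tip_of(n,c)[:3]:print(c,'tip',n,np.round(d['xyz'],3),round(d['conf'],2))
print(monitor.get_state()['clock'])
E
```

```text
pics
{'clock': 0.0, 'joint_pos': [1.024, 0.314, 0.045, 1.304, -0.0, 1.431], 'qvel': [-0.0, -0.001, -0.0, 0.002, -0.001, 0.0], 'tau': [0.0, -48.063, 29.853, 0.019, -0.0, 0.0], 'tcp_pos': [0.227, 0.528, 0.23], 'orientation': [0.0, 0.835, 0.55, -0.001], 'wrist_force': [-0.378, 0.143, -0.807], 'ft_torque': [0.016, -0.067, -0.02], 'finger_gap': 0.085}
top spot box [ 0.555 -0.171  0.014] 0.93
top spot box [ 0.29  -0.318  0.002] 0.52
top spot tile [ 0.525 -0.165  0.045] 0.8
top spot cover [0.412 0.429 0.028] 0.85
top spot cover [0.326 0.242 0.024] 0.72
top spot cover [0.711 0.222 0.023] 0.64
top spot bark [ 0.552 -0.171  0.017] 0.53
top spot bark [0.498 0.302 0.022] 0.51
top spot bark [ 0.521 -0.161  0.038] 0.16
top tip box [ 0.523 -0.162  0.001] 0.57
top tip box [0.501 0.305 0.003] 0.33
top tip outer_catch [ 0.575 -0.181  0.04 ] 0.67
top tip outer_catch [ 0.549 -0.    -0.001] 0.24
top tip inner_catch [ 0.563 -0.176  0.039] 0.73
top tip inner_catch [ 0.5   -0.454 -0.   ] 0.26
top tip tile_high [ 0.536 -0.166  0.043] 0.75
top tip tile [ 0.524 -0.16   0.037] 0.95
top tip cover [ 0.527  0.216 
[... 635 characters left out ...]
163  0.   ] 0.76
side tip outer_catch [ 0.577 -0.185  0.039] 0.9
side tip outer_catch [ 0.529  0.21  -0.   ] 0.62
side tip inner_catch [ 0.562 -0.176  0.036] 0.62
side tip inner_catch [0.495 0.306 0.002] 0.27
side tip tile_high [ 0.54  -0.169  0.047] 0.91
side tip tile_high [ 0.561 -0.176  0.034] 0.3
side tip tile [ 0.526 -0.164  0.038] 0.85
side tip cover [0.406 0.427 0.001] 0.89
side tip cover [0.711 0.228 0.001] 0.78
side tip cover [ 0.328  0.247 -0.002] 0.77
side tip rib [0.527 0.21  0.054] 0.91
side tip rib [0.711 0.233 0.052] 0.82
side tip rib [0.327 0.248 0.052] 0.81
side tip leg [ 0.344  0.191 -0.001] 0.96
side tip leg [0.675 0.178 0.003] 0.82
side tip leg [0.362 0.466 0.   ] 0.8
1.4
```

View pics/top0.png

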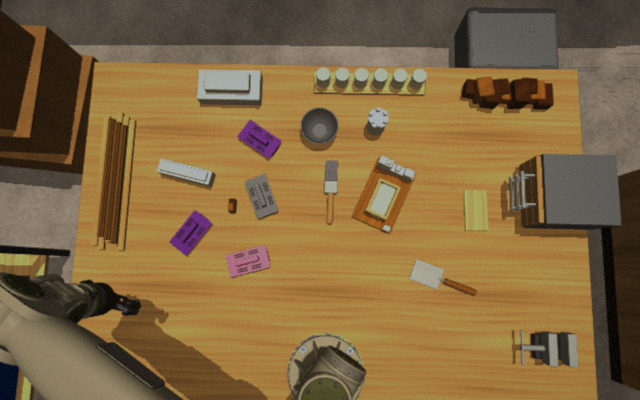

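View pics/side0.png

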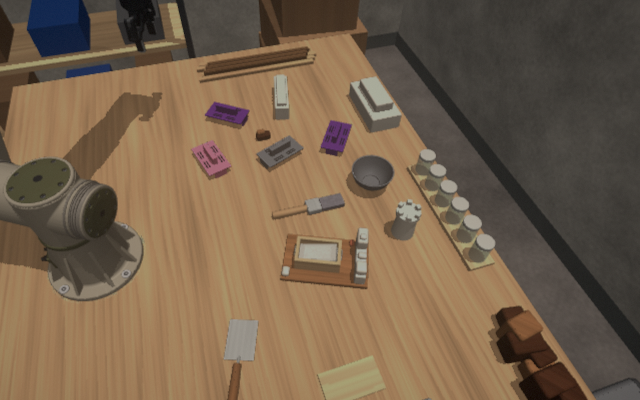

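Run:
```python
import numpy as np,cv2
from h import cloud
np.set_printoptions(precision=4,suppress=True)
for c in['top','side']:
    r=dict(np.load(c+'0.npz'));p=cloud(r);im=r['img'].astype(int)
    def rect(name,cen,rad,z0,z1,extra=None):
        m=(np.hypot(p[...,0]-cen[0],p[...,1]-cen[1])<rad)&(p[...,2]>z0)&(p[...,2]<z1)
        if extra is not None:m&=extra
        q=p[m]; a=cv2.minAreaRect((q[:,:2]*1000).astype(np.float32))
        print(c,name,m.sum(),'mid',q.mean(0),'zmed',np.median(q[:,2]),'rect',np.round(a[0],1),np.round(a[1],1),round(a[2],1))
    rect('coverplate',(.527,.213),.085,.015,.032)
    rect('rib',(.527,.213),.07,.04,.06)
    rect('rim',(.523,-.162),.07,.046,.058)
    rect('tile',(.523,-.162),.07,.03,.07,(im.min(-1)>130))
    rect('board',(.53,-.165),.14,.008,.02)
    rect('wall',(.62,-.2),.11,.065,.09)
    rect('bench',(.45,0),.03,-.05,.05)
    rect('brush',(.52,.025),.12,.006,.05)
```

```text
top coverplate 768 mid [0.5266 0.2147 0.0253] zmed 0.02542950199803984 rect [519.4 237.4] [127.5 118.1] 22.2
top rib 109 mid [0.5263 0.2135 0.0511] zmed 0.05168109934478804 rect [528.3 214.8] [70.5 14. ] 22.7
top rim 407 mid [ 0.5302 -0.1637  0.0509] zmed 0.05070961681644515 rect [ 524.4 -161.2] [ 70.  113.4] 66.8
top tile 431 mid [ 0.5233 -0.1601  0.0423] zmed 0.04256659210710945 rect [ 521.7 -159.2] [46.3 90.2] 66.8
top board 1348 mid [ 0.5298 -0.1619  0.0127] zmed 0.012516780202148747 rect [ 527.6 -174.2] [216.2 267.5] 58.7
top wall 171 mid [ 0.6254 -0.1829  0.0764] zmed 0.07726350014763916 rect [ 621.6 -199.5] [113.5  27.4] 67.5
top bench 291 mid [0.4499 0.     0.0043] zmed 0.0017389176535538287 rect [450.8  -0.1] [57.7 58.1] 45.7
top brush 796 mid [ 0.5401 -0.0037  0.0154] zmed 0.016410155491343614 rect [513.3  17.3] [218.8 226.3] 49.0
side coverplate 590 mid [0.5262 0.209  0.0251] zmed 0.025197014669618323 rect [521.7 237.5] [128.  117.9] 21.6
side rib 134 mid [0.5291 0.2135 0.0487] zmed 0.049481901300332976 rect [529.5 215.7] [69.8 16.9] 20.5
side rim 652 mid [ 0.5316 -0.1638  0.0505] zmed 0.050775655581511925 rect [ 525.1 -158.9] [ 74.5 110.4] 66.4
side tile 519 mid [ 0.5246 -0.1602  0.0423] zmed 0.04225426251610909 rect [ 521.9 -162.4] [49.  87.3] 67.5
side board 1833 mid [ 0.5333 -0.1833  0.0122] zmed 0.011978554256738216 rect [ 543.7 -167.6] [132.5 209.7] 66.7
side wall 261 mid [ 0.6257 -0.1878  0.0758] zmed 0.0779107398648139 rect [ 621.7 -197.2] [114.1  26.3] 65.4
side bench 328 mid [ 0.4504 -0.0027  0.0041] zmed 0.0005604483633167012 rect [448.9  -1.4] [55.7 58.7] 34.2
side brush 785 mid [ 0.5502 -0.0103  0.0166] zmed 0.017421534628003776 rect [548.5 -36.2] [189.2 112.1] 5.7
```

Run:
```python
from h import *
np.set_printoptions(precision=4,suppress=True)
r=save('wrist','w0');print(r['T_tool_cam'],r['camera_matrix'])
```

```text
[[ 1.      0.0006 -0.0003  0.0005]
 [-0.0005  0.9616  0.2745 -0.07  ]
 [ 0.0005 -0.2745  0.9616 -0.1438]
 [ 0.      0.      0.      1.    ]] [[348.9805   0.     315.5158]
 [  0.     348.9805 201.2823]
 [  0.       0.       1.    ]]
```

Emit:
send_rows([
  [0.03,-0.031,0,0,0],
  [0.03,-0.031,0,0,0],
  [0.03,-0.031,0,0,0],
  [0.03,-0.031,0,0,0],
  [0.03,-0.031,0,0,0],
  [0.03,-0.031,0,0,0],
  [0.03,-0.031,0,0,0],
  [0.03,-0.031,0,0,0],
  [0.03,-0.031,0,0,0],
  [0.01,-0.02,0,0,0],
  [0,0,0,0,0],
])

```text
clock: 2.55
tcp_pos: [0.5092, 0.2266, 0.2311]
orientation: [0.0, 0.837, 0.548, -0.0]
wrist_force: [-0.6, -0.2, 0.0]
finger_gap: 0.0855
```

```bash
cat >> h.py <<'E'
from scipy.spatial.transform import Rotation as R
def wcloud(n):
    s=monitor.get_state(); r=save('wrist',n); q=s['orientation']
    T=np.eye(4);T[:3,:3]=R.from_quat([q[1],q[2],q[3],q[0]]).as_matrix();T[:3,3]=s['tcp_pos']
    r['pose']=T@r['T_tool_cam'];np.savez(n+'.npz',**r); return cloud(r),r
def rect(p,name,cen,rad,z0,z1,extra=None):
    m=(np.hypot(p[...,0]-cen[0],p[...,1]-cen[1])<rad)&(p[...,2]>z0)&(p[...,2]<z1)
    if extra is not None:m&=extra
    q=p[m]
    if len(q)<5: print(name,'none');return
    a=cv2.minAreaRect((q[:,:2]*1000).astype(np.float32))
    print(name,m.sum(),'zmed',round(float(np.median(q[:,2])),4),'rect',np.round(a[0],1),np.round(a[1],1),round(a[2],1))
E
python3 - <<'E'
from h import *
p,r=wcloud('w1')
rect(p,'rib',(.527,.213),.06,.044,.06)
im=r['img'].astype(int)
rect(p,'plate',(.527,.213),.075,.018,.032,(im.max(-1)-im.min(-1)<25))
rect(p,'bark',(.497,.304),.03,.01,.04)
for n in['rib','leg','cover']:
  for d in eyes.tip_of(n,'wrist')[:3]:print(n,np.round(d['xyz'],4),round(d['conf'],2))
E
```

```text
rib 1092 zmed 0.052 rect [528. 215.] [69.8 14.6] 22.1
plate 6421 zmed 0.0263 rect [527.2 215.7] [124.1  68.2] 22.4
bark 1078 zmed 0.0233 rect [497.3 305.9] [45.  24.2] 0.1
rib [0.5322 0.2134 0.0537] 0.8
rib [0.7166 0.2279 0.0459] 0.7
leg [ 0.3467  0.188  -0.0024] 0.87
leg [ 0.5814  0.2365 -0.004 ] 0.77
leg [0.6756 0.1778 0.0034] 0.75
cover [ 0.5281  0.216  -0.003 ] 0.87
cover [ 0.7096  0.2282 -0.0039] 0.8
```

View pics/w1.png

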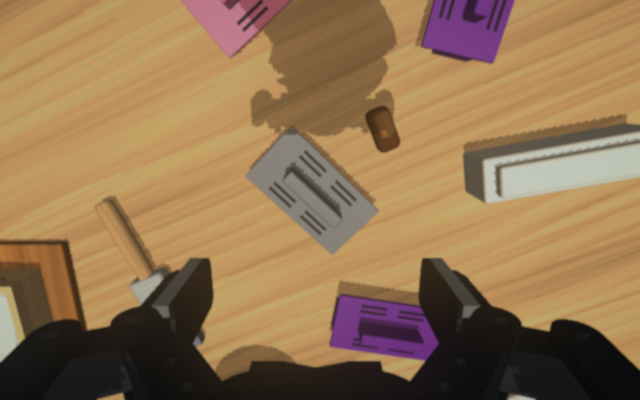

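Emit:
send_rows([
  [0,-0.047,0,0,255],
  [0,-0.047,0,0,255],
  [0,-0.047,0,0,255],
  [0,-0.047,0,0,255],
  [0,-0.047,0,0,255],
  [0,-0.047,0,0,255],
  [0,-0.047,0,0,255],
  [0,-0.047,0,0,255],
  [0,0,0,0,255],
])

```text
clock: 3.65
tcp_pos: [0.5079, -0.1507, 0.2313]
orientation: [0.001, 0.837, 0.548, -0.0]
wrist_force: [-0.4, 1.0, 0.0]
finger_gap: 0.0003
```

Run:
```python
from h import *
p,r=wcloud('w2')
print(monitor.get_state()['tcp_pos'],monitor.get_state()['finger_gap'])
im=r['img'].astype(int)
rect(p,'rim',(.523,-.162),.07,.046,.058)
rect(p,'rimlow',(.523,-.162),.07,.049,.055,(im[...,0]-im[...,2]>25))
rect(p,'tile',(.523,-.162),.07,.03,.07,(im.min(-1)>130))
rect(p,'board',(.53,-.165),.14,.008,.016)
rect(p,'wall',(.62,-.2),.11,.065,.09)
for n in['outer_catch','inner_catch','tile_high','box','rim','tile']:
  for d in eyes.tip_of(n,'wrist')[:2]:print(n,np.round(d['xyz'],4),round(d['conf'],2))
```

```text
[ 0.50760671 -0.14814727  0.23127739] 6.756984854735814e-05
rim 4359 zmed 0.0525 rect [ 523.6 -160.9] [ 70.2 113. ] 66.7
rimlow 2773 zmed 0.0531 rect [ 524.5 -161.3] [ 70.2 110.9] 66.7
tile 4426 zmed 0.0433 rect [ 524.5 -160. ] [50.1 96.3] 67.5
board 9731 zmed 0.0132 rect [ 534.9 -165.8] [130.3 192.9] 66.7
wall 225 zmed 0.0682 rect [ 611.6 -195.6] [113.6  11.8] 70.3
outer_catch [ 0.5778 -0.1833  0.0406] 0.81
inner_catch [ 0.5617 -0.1784  0.0377] 0.67
tile_high [ 0.5434 -0.1692  0.0444] 0.75
tile [ 0.521  -0.1632  0.0324] 0.59
```

View pics/w2.png

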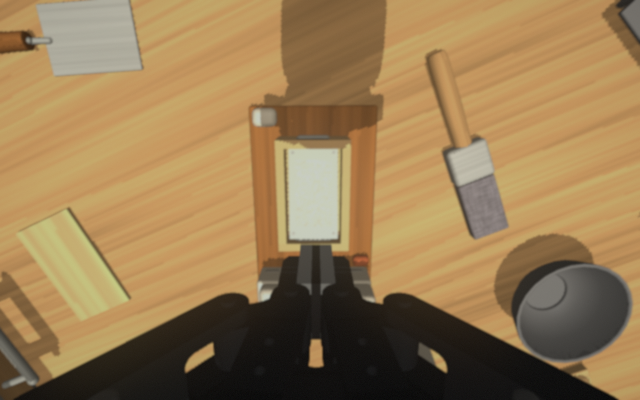

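Emit:
send_rows([
  [0.035,-0.0205,0,0,255],
  [0,0,-0.045,0,255],
  [0,0,-0.045,0,255],
  [0,0,-0.045,0,255],
  [0,0,-0.03,0,255],
  [0,0,0,0,255],
  [0,0,0,0,255],
])

```text
clock: 4.7
tcp_pos: [0.5426, -0.1664, 0.0667]
orientation: [-0.0, 0.835, 0.55, -0.0]
wrist_force: [0.1, 0.2, -0.1]
finger_gap: -0.0002
```

Emit:
send_rows([
  [0,-0.001,-0.012,0,255],
  [0,0,-0.004,0,255],
  [0,0,-0.004,0,255],
  [0,0,-0.002,0,255],
  [0,0,-0.002,0,255],
])

```text
clock: 5.2
tcp_pos: [0.5433, -0.1688, 0.0434]
orientation: [0.001, 0.835, 0.55, 0.001]
wrist_force: [0.1, -0.1, 2.3]
finger_gap: 0.0001
```

Emit:
send_rows([
  [0,0,-0.002,0,255],
  [0,0,-0.002,0,255],
])

```text
clock: 5.4
tcp_pos: [0.5429, -0.1686, 0.0385]
orientation: [0.0, 0.835, 0.55, 0.0]
wrist_force: [1.3, -1.1, 0.6]
finger_gap: -0.0001
```

Emit:
send_rows([
  [0,0,-0.002,0,255],
  [0,0,-0.002,0,255],
  [0,0,-0.001,0,255],
])

```text
clock: 5.7
tcp_pos: [0.5422, -0.1683, 0.034]
orientation: [-0.0, 0.835, 0.55, -0.0]
wrist_force: [-4.7, 2.2, 16.2]
finger_gap: -0.0
```

Emit:
send_rows([
  [0,0,0.03,0,255],
  [0,0,0.045,0,255],
  [-0.01,0.005,0.045,0,255],
  [-0.025,0.015,0.04,0,255],
  [0,0,0.03,0,120],
  [0,0,0,0,120],
])

```text
clock: 6.3
tcp_pos: [0.5092, -0.149, 0.2282]
orientation: [0.003, 0.835, 0.55, 0.002]
wrist_force: [-0.1, -0.1, -0.8]
finger_gap: 0.0287
```

Run:
```python
from h import *
p,r=wcloud('w3')
s=monitor.get_state();print(s['tcp_pos'],s['finger_gap'],s['wrist_force'])
im=r['img'].astype(int)
rect(p,'rim',(.523,-.162),.07,.046,.058)
rect(p,'tile',(.523,-.162),.05,.025,.045,(im.min(-1)>130))
m=(np.hypot(p[...,0]-.523,p[...,1]+.161)<.05)&(p[...,2]<.046)&(im.min(-1)>130)
q=p[m];A=np.c_[q[:,:2]-[.524,-.161],np.ones(len(q))]
print('plane',np.linalg.lstsq(A,q[:,2],rcond=None)[0])
```

```text
[ 0.50864716 -0.14883557  0.2256197 ] 0.035750831965491246 [ 0.38186711 -0.32620736  0.07219267]
rim 3128 zmed 0.0531 rect [ 523.3 -160.8] [ 70.1 111.5] 66.7
tile 4236 zmed 0.0353 rect [ 524.6 -161.2] [50.9 89.6] 66.8
plane [ 0.00937788 -0.00807227  0.03533947]
```

View pics/w3.png

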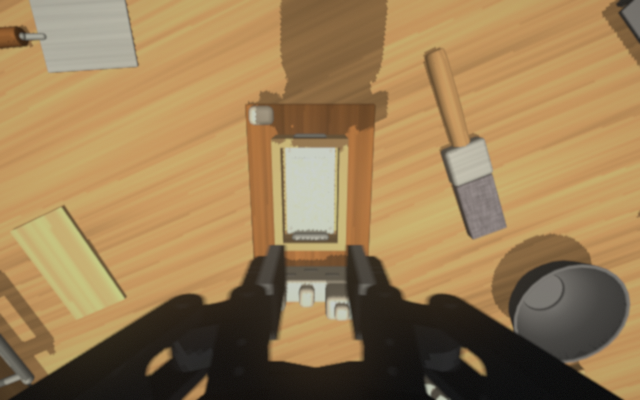

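Emit:
send_rows([
  [0.0025,0.0455,0,5.7,120],
  [0.0025,0.0455,0,5.7,120],
  [0.0025,0.0455,0,5.7,120],
  [0.0025,0.0455,0,5.7,120],
  [0.0025,0.0455,0,5.7,120],
  [0.0025,0.0455,0,5.7,120],
  [0.0025,0.0455,0,5.7,120],
  [0.0025,0.0455,0,5.7,120],
  [0,0,-0.045,0,120],
  [0,0,-0.045,0,120],
  [0,0,0,0,120],
])

```text
clock: 7.45
tcp_pos: [0.5214, 0.2147, 0.1251]
orientation: [-0.005, 0.557, 0.831, -0.006]
wrist_force: [-1.1, -0.2, -0.7]
finger_gap: 0.045
```

Run:
```python
from h import *
p,r=wcloud('w4')
s=monitor.get_state();print(s['tcp_pos'],s['orientation'],s['finger_gap'],s['wrist_force'])
q=s['orientation'];x=R.from_quat([q[1],q[2],q[3],q[0]]).as_matrix()[:,0];print(np.degrees(np.arctan2(x[1],x[0])))
rect(p,'rib',(.527,.213),.05,.046,.058)
im=r['img'].astype(int)
rect(p,'plate',(.527,.213),.075,.018,.032,(im.max(-1)-im.min(-1)<25))
```

```text
[0.52376456 0.21484278 0.12895393] [-0.00347693  0.55692741  0.83054514 -0.00381229] 0.04533136054478337 [-0.14340741  0.48631949  1.13578627]
112.31138426174111
rib 2118 zmed 0.052 rect [527.9 215. ] [69.8 13.8] 22.1
plate 13212 zmed 0.0262 rect [528.  215.1] [124.4  68.9] 22.2
```

View pics/w4.png

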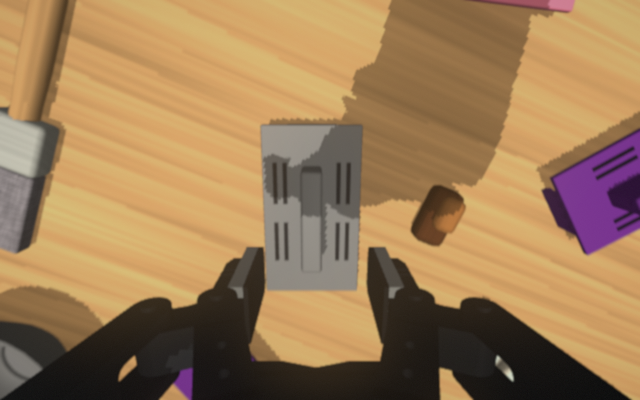

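Emit:
send_rows([
  [0,0,0,0,120],
  [0,0,0,0,120],
])

```text
clock: 7.7
tcp_pos: [0.5294, 0.2156, 0.1357]
orientation: [0.001, 0.557, 0.83, 0.001]
wrist_force: [0.8, 0.0, -0.3]
finger_gap: 0.0452
```

Emit:
send_rows([
  [-0.0015,-0.0005,-0.04,0,120],
  [0,0,-0.04,0,120],
  [0,0,-0.022,0,120],
  [0,0,0,0,120],
  [0,0,0,0,120],
])

```text
clock: 8.2
tcp_pos: [0.5275, 0.2152, 0.0332]
orientation: [0.001, 0.557, 0.83, 0.001]
wrist_force: [0.9, -0.0, 0.6]
finger_gap: 0.0455
```

Emit:
send_rows([
  [0,0,-0.005,0,120],
  [0,0,0,0,120],
  [0,0,0,0,255],
  [0,0,0,0,255],
  [0,0,0,0,255],
  [0,0,0,0,255],
], newtons=80)

```text
clock: 8.8
tcp_pos: [0.5265, 0.2152, 0.0271]
orientation: [0.0, 0.557, 0.83, 0.0]
wrist_force: [0.1, -0.3, 5.8]
finger_gap: 0.0123
```

Emit:
send_rows([
  [0,0,0.005,0,255],
  [0,0,0.02,0,255],
  [0,0,0.035,0,255],
  [0,0,0.035,0,255],
  [0,0,0.03,0,255],
  [0,0,0.01,0,255],
  [0,0,0,0,255],
  [0,0,0,0,255],
])

```text
clock: 9.6
tcp_pos: [0.5252, 0.2149, 0.1598]
orientation: [-0.001, 0.557, 0.83, -0.001]
wrist_force: [-0.4, 0.8, -1.3]
finger_gap: 0.0128
```

Run:
```python
from h import *
np.set_printoptions(precision=4,suppress=True)
p,r=wcloud('w5'); 
s=monitor.get_state();print(s['tcp_pos'],s['orientation'],s['finger_gap'],s['wrist_force'])
rs=save('side','s5');np.savez('side5.npz',**rs);ps=cloud(rs)
rt=save('top','t5');np.savez('top5.npz',**rt);pt=cloud(rt)
for n,pp in(('w',p),('side',ps),('top',pt)):
    rect(pp,n+' rib',(.5275,.215),.05,.145+.028,.145+.034)
    rect(pp,n+' plate',(.5275,.215),.08,.145,.1555)
```

```text
[0.5248 0.2148 0.1592] [-0.0012  0.5571  0.8305 -0.0012] 0.012219191037722893 [ 0.0649  0.3645 -1.9486]
w rib 517 zmed 0.1761 rect [506.5 208. ] [27.7 39.7] 22.1
w plate 61 zmed 0.1551 rect [468.3 191.8] [ 0.1 67.1] 22.3
side rib 39 zmed 0.1762 rect [524.6 210.1] [27.  60.1] 83.0
side plate 111 zmed 0.1546 rect [527.6 217.2] [127.7  71.4] 21.6
top rib 6 zmed 0.1737 rect [503.8 201.9] [ 9.1 26. ] 80.4
top plate 68 zmed 0.1543 rect [527.8 207. ] [123.5  52.5] 22.2
```

View pics/w5.png

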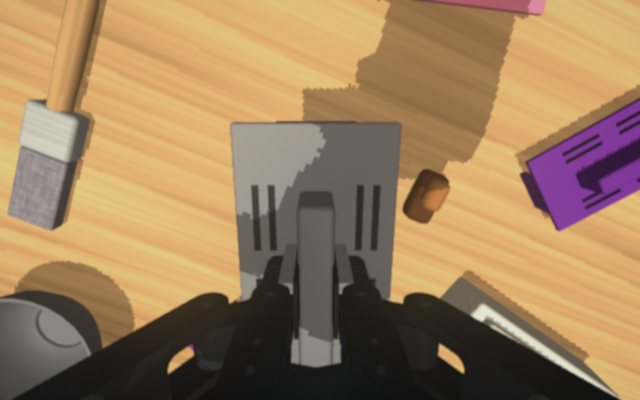

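View pics/s5.png

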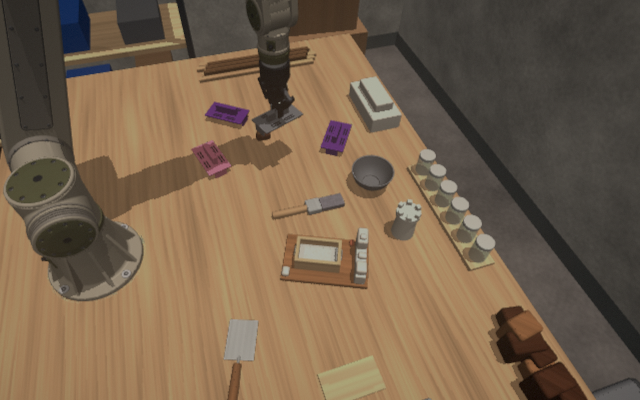

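Run:
```python
from h import *
np.set_printoptions(precision=4,suppress=True)
for n in['w5','side5','top5']:
    r=dict(np.load(n+'.npz'));p=cloud(r);im=r['img'].astype(int)
    rect(p,n+' plate',(.5265,.215),.08,.148,.168,(im.max(-1)-im.min(-1)<25)&(im.mean(-1)>50))
    m=(np.hypot(p[...,0]-.5265,p[...,1]-.215)<.08)&(p[...,2]>.15)&(p[...,2]<.168)&(im.mean(-1)>50)
    q=p[m];c,s=np.cos(np.radians(22.2)),np.sin(np.radians(22.2))
    d=q[:,:2]-[.5265,.215];u=d[:,0]*c+d[:,1]*s;v=-d[:,0]*s+d[:,1]*c
    k=abs(v)>.012
    sol=np.linalg.lstsq(np.c_[u,v,np.ones(len(u))][k],q[k,2],rcond=None)[0]
    print(n,'plane u,v,z',sol,'u range',np.percentile(u,[0.5,99.5]),'v',np.percentile(v,[.5,99.5]))
```

```text
w5 plate 19983 zmed 0.159 rect [522.3 214.3] [117.4  69. ] 22.2
w5 plane u,v,z [-0.0017 -0.0022  0.1589] u range [-0.0627  0.0502] v [-0.0336  0.0354]
side5 plate 554 zmed 0.1572 rect [526.1 214.1] [123.   71.8] 21.2
side5 plane u,v,z [0.0012 0.0031 0.157 ] u range [-0.0616  0.0653] v [-0.0354  0.0361]
top5 plate 304 zmed 0.1578 rect [526.6 208.4] [124.7  50.7] 22.0
top5 plane u,v,z [-0.0062 -0.0169  0.1572] u range [-0.0634  0.061 ] v [-0.034   0.0182]
```

Emit:
send_rows([
  [0,-0.047,0,-5.7,255],
  [0,-0.047,0,-5.7,255],
  [0,-0.047,0,-5.7,255],
  [0,-0.047,0,-5.7,255],
  [0,-0.047,0,-5.7,255],
  [0,-0.047,0,-5.7,255],
  [0,-0.047,0,-5.7,255],
  [-0.003,-0.046,0,-5.6,255],
  [0,0,0,0,255],
  [0,0,0,0,255],
  [0,0,0,0,255],
])

```text
clock: 10.85
tcp_pos: [0.5224, -0.159, 0.1604]
orientation: [-0.001, 0.835, 0.551, -0.0]
wrist_force: [0.5, 0.1, -1.0]
finger_gap: 0.0123
```

```bash
cat > chk.py <<'E'
from h import *
import sys
np.set_printoptions(precision=4,suppress=True)
def chk(n):
    s=monitor.get_state();t=s['tcp_pos'];print('tcp',t,s['finger_gap'],s['wrist_force'],s['ft_torque'])
    q=s['orientation'];x=R.from_quat([q[1],q[2],q[3],q[0]]).as_matrix()[:,0];print('yaw-90',np.degrees(np.arctan2(x[1],x[0]))-90)
    p,r=wcloud(n);rs=save('side','s'+n);np.savez('side'+n+'.npz',**rs)
    for nm,rr in(('wrist',r),('side',rs)):
        p=cloud(rr);im=rr['img'].astype(int)
        c0=np.array([.5238,-.161])
        m=(np.hypot(p[...,0]-c0[0],p[...,1]-c0[1])<.08)&(abs(p[...,2]-t[2])<.009)&(im.mean(-1)>50)&(im.max(-1)-im.min(-1)<25)
        q=p[m];a=np.radians(-23.3);c,s_=np.cos(a),np.sin(a)
        d=q[:,:2]-c0;u=d[:,0]*c+d[:,1]*s_;v=-d[:,0]*s_+d[:,1]*c
        rc=cv2.minAreaRect((q[:,:2]*1000).astype(np.float32))
        k=abs(v)>.012
        sol=np.linalg.lstsq(np.c_[u,v,np.ones(len(u))][k],q[k,2],rcond=None)[0]
        print(nm,'plane',sol,'u',np.percentile(u,[.5,99.5]),'v',np.percentile(v,[.5,99.5]),'rect',rc)
chk(sys.argv[1])
E
python3 chk.py w6
```

```text
tcp [ 0.5224 -0.159   0.1604] 0.012320040454633288 [ 0.5046  0.0693 -0.9684] [-0.0409 -0.027  -0.0364]
yaw-90 -23.152791005437166
wrist plane [-0.0019 -0.0026  0.1596] u [-0.0638  0.049 ] v [-0.0322  0.0357] rect ((519.5855102539062, -157.1947021484375), (68.88621520996094, 117.39437103271484), 66.87618255615234)
side plane [-0.0024  0.0034  0.1584] u [-0.0626  0.0601] v [-0.0319  0.0372] rect ((524.1024169921875, -157.5247802734375), (72.17115020751953, 123.81696319580078), 66.56212615966797)
```

View pics/w6.png

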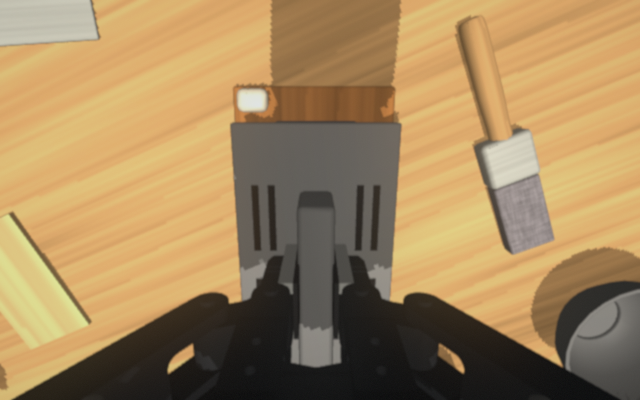

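View pics/sw6.png

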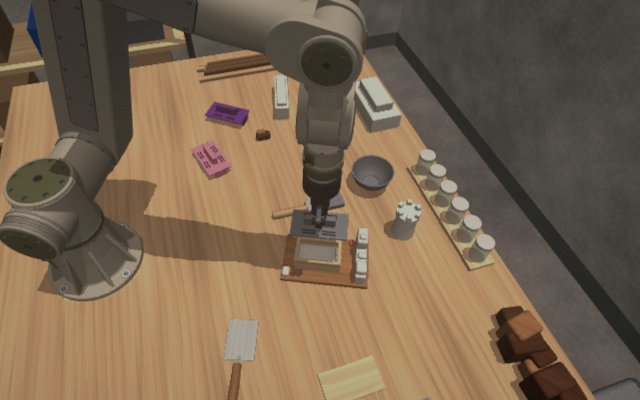

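Emit:
send_rows([
  [0,-0.002,-0.03,0,255],
  [0,0,-0.03,0,255],
  [0,0,-0.017,0,255],
  [0,0,0,0,255],
  [0,0,0,0,255],
  [0,0,0,0,255],
])

```text
clock: 11.55
tcp_pos: [0.5242, -0.1617, 0.0857]
orientation: [0.001, 0.835, 0.551, 0.001]
wrist_force: [0.4, -0.2, -0.9]
finger_gap: 0.0127
```

```bash
python3 chk.py w7
python3 - <<'E'
from h import *
for n in['leg','outer_catch','cover','rib']:
  for c in['side','wrist']:
    for d in eyes.tip_of(n,c)[:4]:
      if abs(d['xyz'][1]+.16)<.08: print(c,n,np.round(d['xyz'],4),round(d['conf'],2))
im=cv2.imread('pics/sw7.png');cv2.imwrite('pics/sw7z.png',cv2.resize(im[180:320,240:420],None,fx=4,fy=4,interpolation=cv2.INTER_CUBIC))
E
```

```text
tcp [ 0.5242 -0.1617  0.0857] 0.012679544234811156 [ 0.3646 -0.1736 -0.9089] [ 0.0574 -0.0287 -0.0135]
yaw-90 -23.140922184752966
wrist plane [ 0.0025 -0.0035  0.0849] u [-0.0612  0.0519] v [-0.0342  0.034 ] rect ((521.18310546875, -160.06887817382812), (69.34095001220703, 117.25279998779297), 66.72013092041016)
side plane [0.0028 0.0012 0.0836] u [-0.0599  0.0632] v [-0.0344  0.0331] rect ((525.3360595703125, -162.0670623779297), (70.62739562988281, 125.10490417480469), 66.25147247314453)
side leg [ 0.5844 -0.1862  0.0578] 0.82
side outer_catch [ 0.5733 -0.1855  0.0372] 0.6
side cover [ 0.5255 -0.1658  0.0597] 0.67
wrist cover [ 0.5242 -0.1615  0.0577] 0.93
side rib [ 0.5215 -0.1675  0.1096] 0.95
wrist rib [ 0.5261 -0.164   0.1131] 0.83
```

View pics/sw7z.png

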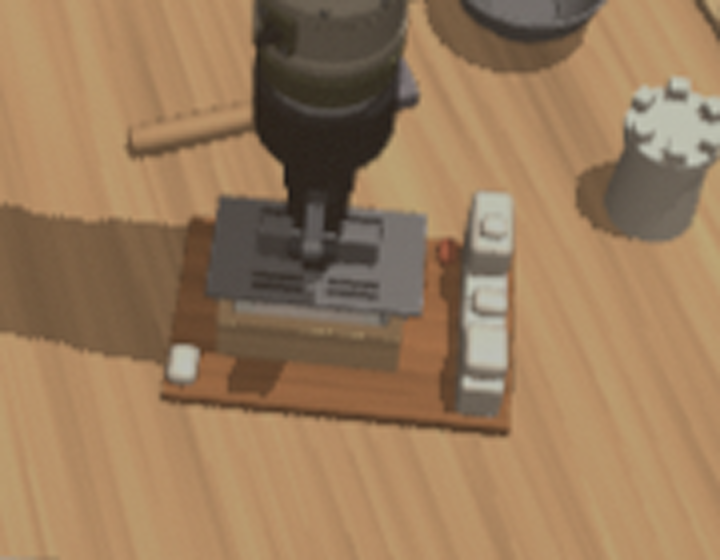

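View pics/w7.png

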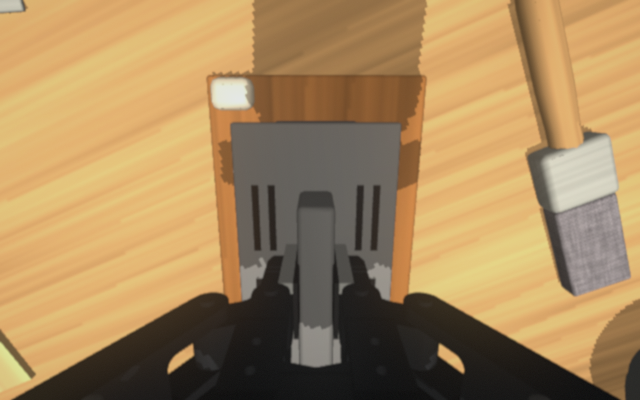

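Run:
```python
from h import *
np.set_printoptions(precision=4,suppress=True)
a=np.radians(-23.3);c,s_=np.cos(a),np.sin(a);c0=np.array([.5238,-.161])
def uv(p):
    d=p[...,:2]-c0;return d[...,0]*c+d[...,1]*s_,-d[...,0]*s_+d[...,1]*c
for n in['w2','w3','top0','side0']:
    r=dict(np.load(n+'.npz'));p=cloud(r);im=r['img'].astype(int);u,v=uv(p)
    zr=.0525
    m=(abs(p[...,2]-zr)<.003)&(abs(u)<.062)&(abs(v)<.04)
    # end walls: -x wall strip and +x strip
    ma=m&(u<-.04)&(abs(v)<.025);mb=m&(u>.04)&(abs(v)<.025)
    print(n,'-x wall u',np.percentile(u[ma],[1,50,99]) if ma.sum() else None,'+x',np.percentile(u[mb],[1,50,99]) if mb.sum() else None,ma.sum(),mb.sum())
    mc=m&(abs(u)<.04); print('   v',np.percentile(v[mc],[1,99]))
    bd=(abs(p[...,2]-.013)<.003)&(u<-.06)&(u>-.13)&(abs(v)<.05)
    if n!='side0': print('   board -x edge',np.percentile(u[bd],[.5,2]))
for n in['w6','w7']:
    r=dict(np.load(n+'.npz'));p=cloud(r);u,v=uv(p)
    bd=(abs(p[...,2]-.013)<.003)&(u<-.06)&(u>-.13)&(abs(v)<.05)
    print(n,'   board -x edge',np.percentile(u[bd],[.5,2]))
for i in range(4):
    st=monitor.get_state();p,r=wcloud('w8');u,v=uv(p);z=st['tcp_pos'][2]
    bd=(abs(p[...,2]-.013)<.003)&(u<-.06)&(u>-.13)&(abs(v)<.05)
    im=r['img'];m=(abs(p[...,2]-.085)<.005)&(u<-.04)&(abs(v)<.03)&(u>-.075)
    print(st['tcp_pos'],'board',np.percentile(u[bd],[.5,2]),'plate edge',np.percentile(u[m],[.5,2]))
r=dict(np.load('w1.npz'));p=cloud(r)
d=p[...,:2]-[.528,.215];a=np.radians(22.2);u=d[...,0]*np.cos(a)+d[...,1]*np.sin(a);v=-d[...,0]*np.sin(a)+d[...,1]*np.cos(a)
m=(abs(p[...,2]-.026)<.005)&(abs(u)<.075)&(abs(v)<.03);print('cover on bench u',np.percentile(u[m],[.5,2,98,99.5]))
r=dict(np.load('w4.npz'));p=cloud(r)
d=p[...,:2]-[.528,.215];u=d[...,0]*np.cos(a)+d[...,1]*np.sin(a);v=-d[...,0]*np.sin(a)+d[...,1]*np.cos(a)
m=(abs(p[...,2]-.026)<.005)&(abs(u)<.075)&(abs(v)<.03);print('cover on bench u',np.percentile(u[m],[.5,2,98,99.5]))
```

```text
w2 -x wall u [-0.0546 -0.0504 -0.0464] +x [0.0401 0.0474 0.0554] 522 393
   v [-0.0347  0.0349]
   board -x edge [-0.0843 -0.0842]
w3 -x wall u [-0.0544 -0.0507 -0.047 ] +x [0.047  0.0504 0.055 ] 492 446
   v [-0.0348  0.0349]
   board -x edge [-0.0842 -0.0841]
top0 -x wall u [-0.0553 -0.05   -0.0464] +x [0.0402 0.0509 0.0555] 37 35
   v [-0.0348  0.0346]
   board -x edge [-0.0848 -0.0841]
side0 -x wall u [-0.0541 -0.0502 -0.0458] +x [0.0404 0.0507 0.0556] 57 71
   v [-0.0338  0.0373]
w6    board -x edge [-0.0844 -0.0843]
w7    board -x edge [-0.0844 -0.0842]
[ 0.5231 -0.162   0.0844] board [-0.0842 -0.0841] plate edge [-0.0623 -0.062 ]
[ 0.523  -0.162   0.0843] board [-0.0843 -0.0842] plate edge [-0.0623 -0.062 ]
[ 0.523  -0.1619  0.0843] board [-0.0843 -0.0842] plate edge [-0.0623 -0.0621]
[ 0.523  -0.1619  0.0843] board [-0.0844 -0.0842] plate edge [-0.0624 -0.0621]
cover on bench u [-0.0624 -0.061   0.0606  0.0624]
cover on bench u [-0.0627 -0.0614  0.0603  0.0622]
```

Emit:
send_rows([
  [0,0,-0.005,0,255],
  [0,0,-0.003,0,255],
  [0,0,-0.002,0,255],
  [0,0,-0.002,0,255],
  [0,0,0,0,255],
  [0,0,0,0,255],
])

```text
clock: 12.85
tcp_pos: [0.523, -0.1619, 0.0723]
orientation: [-0.0, 0.835, 0.55, 0.0]
wrist_force: [-0.1, 1.1, -1.1]
finger_gap: 0.0127
```

Emit:
send_rows([
  [0,0,-0.002,0,255],
  [0,0,-0.002,0,255],
  [0,0,0,0,255],
])

```text
clock: 13.15
tcp_pos: [0.5235, -0.1621, 0.0698]
orientation: [0.001, 0.835, 0.55, 0.0]
wrist_force: [-2.1, 1.1, 9.9]
finger_gap: 0.0126
```

Emit:
send_rows([
  [0,0,-0.001,0,255],
  [0,0,-0.001,0,255],
  [0,0,0,0,255],
])

```text
clock: 13.45
tcp_pos: [0.5242, -0.1624, 0.0694]
orientation: [0.002, 0.835, 0.55, 0.001]
wrist_force: [-2.7, 1.2, 17.4]
finger_gap: 0.0127
```

Emit:
send_rows([
  [0,0,-0.001,0,255],
  [0,0,0,0,255],
])

```text
clock: 13.65
tcp_pos: [0.5247, -0.1626, 0.0687]
orientation: [0.002, 0.835, 0.55, 0.001]
wrist_force: [-1.3, 1.6, 19.2]
finger_gap: 0.0122
```

```bash
python3 chk.py w9
python3 - <<'E'
from h import *
im=cv2.imread('pics/sw9.png');cv2.imwrite('pics/sw9z.png',cv2.resize(im[180:320,240:420],None,fx=4,fy=4,interpolation=cv2.INTER_CUBIC))
E
```

```text
tcp [ 0.5247 -0.1626  0.0687] 0.01223093608307287 [-1.3464  1.6079 19.1934] [ 0.5626  1.2904 -0.0513]
yaw-90 -23.20755058646452
wrist plane [-0.0198 -0.0014  0.068 ] u [-0.0608  0.0537] v [-0.0348  0.0334] rect ((522.072509765625, -160.90586853027344), (69.26251220703125, 119.01912689208984), 66.87686157226562)
side plane [-0.0191  0.0035  0.0666] u [-0.0599  0.0634] v [-0.0342  0.0331] rect ((525.455078125, -162.02377319335938), (68.78524017333984, 124.63738250732422), 66.65626525878906)
```

View pics/sw9z.png

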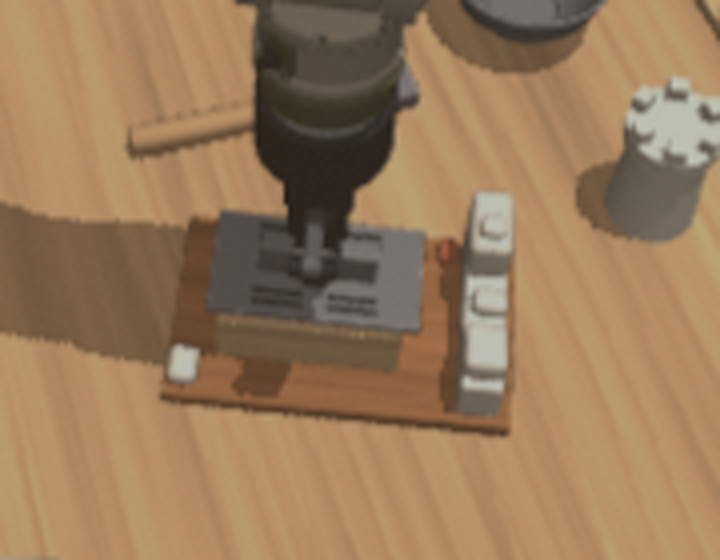

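Emit:
send_rows([
  [0,0,0.003,0,255],
  [0,0,0.004,0,255],
  [0,0,0,0,255],
  [0,0,0,0,255],
])

```text
clock: 14.15
tcp_pos: [0.5229, -0.1618, 0.072]
orientation: [-0.0, 0.835, 0.55, -0.0]
wrist_force: [0.4, 0.5, -0.8]
finger_gap: 0.0125
```

```bash
python3 chk.py w10
```

```text
tcp [ 0.5229 -0.1618  0.072 ] 0.012522692503231337 [ 0.449   0.4506 -0.7532] [-0.0158  0.0199  0.0183]
yaw-90 -23.208817977381656
wrist plane [-0.0116 -0.0013  0.0712] u [-0.0626  0.0512] v [-0.0348  0.0334] rect ((520.2216796875, -160.12570190429688), (69.38261413574219, 118.1868667602539), 66.81156158447266)
side plane [-0.0126 -0.0018  0.0696] u [-0.0616  0.0616] v [-0.0343  0.0333] rect ((523.7130737304688, -160.91748046875), (71.18099975585938, 125.01566314697266), 66.45801544189453)
```

Emit:
send_rows([
  [-0.0011,0.0005,0,0,255],
  [0,0,-0.002,0,255],
  [0,0,-0.002,0,255],
  [0,0,0,0,255],
  [0,0,0,0,255],
], newtons=120)

```text
clock: 14.75
tcp_pos: [0.5238, -0.1623, 0.07]
orientation: [0.002, 0.835, 0.55, 0.001]
wrist_force: [1.5, -0.4, 7.4]
finger_gap: 0.0118
```

```bash
python3 chk.py w11
```

```text
tcp [ 0.5238 -0.1623  0.07  ] 0.011821445313033203 [ 1.4584 -0.4074  7.415 ] [-0.0811 -0.2795 -0.0167]
yaw-90 -23.206021597014356
wrist plane [-0.0081 -0.0008  0.0691] u [-0.0616  0.0516] v [-0.0349  0.0334] rect ((521.3842163085938, -160.56494140625), (69.30117797851562, 118.65570831298828), 66.93980407714844)
side plane [-0.0081  0.0038  0.0676] u [-0.0606  0.0628] v [-0.0342  0.0337] rect ((524.7438354492188, -161.7132568359375), (70.09841918945312, 124.92352294921875), 66.78689575195312)
```

Emit:
send_rows([
  [0,0,-0.0015,0,255],
  [0,0,0,0,255],
])

```text
clock: 15.05
tcp_pos: [0.5242, -0.1624, 0.0696]
orientation: [0.002, 0.835, 0.55, 0.002]
wrist_force: [0.2, -0.2, 14.5]
finger_gap: 0.0117
```

```bash
python3 chk.py w12
```

```text
tcp [ 0.5242 -0.1624  0.0696] 0.011710329612125911 [ 0.1681 -0.1801 14.4873] [0.1579 0.299  0.0145]
yaw-90 -23.2105324535202
wrist plane [-0.0123 -0.0008  0.0687] u [-0.0613  0.0521] v [-0.0349  0.0333] rect ((521.3607788085938, -160.80844116210938), (69.33804321289062, 118.58721923828125), 66.74453735351562)
side plane [-0.0124  0.0035  0.0674] u [-0.0604  0.0629] v [-0.0346  0.033 ] rect ((524.95263671875, -161.47808837890625), (70.01792907714844, 124.27410125732422), 66.94900512695312)
```

Emit:
send_rows([
  [-0.0014,0.0006,0,0,255],
  [0,0,-0.001,0,255],
  [0,0,0,0,255],
])

```text
clock: 15.45
tcp_pos: [0.5238, -0.1623, 0.0696]
orientation: [0.003, 0.835, 0.55, 0.002]
wrist_force: [-0.3, 0.1, 18.1]
finger_gap: 0.0119
```

```bash
python3 chk.py w13
```

```text
tcp [ 0.5238 -0.1623  0.0696] 0.011919344229695619 [-0.3148  0.1069 18.1141] [ 0.1281  0.1845 -0.0412]
yaw-90 -23.20723663894252
wrist plane [-0.0078 -0.0015  0.0687] u [-0.0617  0.0517] v [-0.0349  0.0334] rect ((521.5797119140625, -160.75128173828125), (69.4778823852539, 119.63056945800781), 66.89766693115234)
side plane [-0.0108  0.0036  0.0675] u [-0.0608  0.0627] v [-0.0347  0.0332] rect ((524.6930541992188, -161.50982666015625), (70.39351654052734, 124.92059326171875), 66.87557983398438)
```

Emit:
send_rows([
  [-0.0005,0.0002,-0.001,0,255],
  [0,0,0,0,255],
])

```text
clock: 15.75
tcp_pos: [0.5235, -0.1622, 0.0689]
orientation: [0.004, 0.835, 0.55, 0.002]
wrist_force: [-0.3, -0.2, 17.5]
finger_gap: 0.0116
```

```bash
python3 chk.py w14
```

```text
tcp [ 0.5235 -0.1622  0.0689] 0.01160767674571185 [-0.3354 -0.1602 17.4872] [0.0854 0.1009 0.0169]
yaw-90 -23.206958402101876
wrist plane [-0.0054 -0.0014  0.068 ] u [-0.062   0.0513] v [-0.0349  0.0333] rect ((520.8223876953125, -160.5214080810547), (69.44041442871094, 118.61886596679688), 66.88330841064453)
side plane [-0.0066  0.0025  0.0664] u [-0.0612  0.0619] v [-0.0345  0.0332] rect ((523.948486328125, -161.97418212890625), (69.73442077636719, 124.20995330810547), 66.06452178955078)
```

Emit:
send_rows([
  [-0.0002,0,-0.001,0,255],
  [0,0,-0.001,0,255],
  [0,0,0,0,255],
])

```text
clock: 16.15
tcp_pos: [0.522, -0.1616, 0.0641]
orientation: [0.002, 0.835, 0.55, 0.001]
wrist_force: [4.8, -0.9, 1.1]
finger_gap: 0.0118
```

Emit:
send_rows([
  [0,0,0,0,255],
])

```text
clock: 16.25
tcp_pos: [0.522, -0.1616, 0.0637]
orientation: [0.002, 0.835, 0.55, 0.001]
wrist_force: [5.0, -2.3, 0.5]
finger_gap: 0.0114
```

```bash
python3 chk.py w15
```

```text
tcp [ 0.522  -0.1616  0.0637] 0.0114073289138319 [ 4.9626 -2.3136  0.5077] [-0.5639 -1.3306 -0.0774]
yaw-90 -23.217372252531646
wrist plane [-0.0011 -0.0013  0.0628] u [-0.0635  0.0492] v [-0.035   0.0332] rect ((519.1082153320312, -159.9841766357422), (69.54763793945312, 117.7792739868164), 66.75774383544922)
side plane [-0.0035 -0.0006  0.0612] u [-0.0626  0.0611] v [-0.0342  0.0327] rect ((522.8562622070312, -161.62339782714844), (69.4245834350586, 124.57534790039062), 66.81914520263672)
```

Emit:
send_rows([
  [0.0009,-0.0004,-0.002,0,255],
  [0.0004,-0.0001,-0.002,0,255],
  [0,0,0,0,255],
])

```text
clock: 16.65
tcp_pos: [0.5229, -0.162, 0.0593]
orientation: [0.001, 0.835, 0.55, 0.001]
wrist_force: [6.1, -2.7, 1.5]
finger_gap: 0.0118
```

```bash
python3 chk.py w16
```

```text
tcp [ 0.5229 -0.162   0.0593] 0.011778067209445726 [ 6.1452 -2.6934  1.4552] [-0.6184 -1.3634 -0.0489]
yaw-90 -23.21674308187778
wrist plane [-0.0024 -0.0009  0.0584] u [-0.0625  0.0502] v [-0.0349  0.0333] rect ((520.2559204101562, -160.41700744628906), (69.4776382446289, 118.21568298339844), 66.81671905517578)
side plane [-0.0037  0.0078  0.057 ] u [-0.0615  0.0618] v [-0.0341  0.0333] rect ((524.171875, -161.23080444335938), (69.8087158203125, 124.79349517822266), 66.83627319335938)
```

Emit:
send_rows([
  [0.0008,-0.0003,-0.001,0,255],
  [0,0,-0.001,0,255],
  [0,0,0,0,255],
])

```text
clock: 17.05
tcp_pos: [0.5228, -0.162, 0.0591]
orientation: [0.001, 0.835, 0.55, 0.001]
wrist_force: [-2.3, 0.3, 16.4]
finger_gap: 0.0113
```

Emit:
send_rows([
  [0.0003,0,0.0003,0,255],
  [0,0,0,0,255],
  [0,0,0,0,255],
])

```text
clock: 17.35
tcp_pos: [0.5229, -0.162, 0.0591]
orientation: [0.001, 0.835, 0.55, 0.0]
wrist_force: [-2.3, -0.8, 14.7]
finger_gap: 0.0114
```

```bash
python3 chk.py w17;python3 - <<'E'
from h import *
im=cv2.imread('pics/sw17.png');cv2.imwrite('pics/sw17z.png',cv2.resize(im[180:320,240:420],None,fx=4,fy=4,interpolation=cv2.INTER_CUBIC))
r=save('top','t17')
for c in['side','wrist']:
  for n in['cover','rib','leg']:
    for d in eyes.tip_of(n,c)[:5]:
      if abs(d['xyz'][1]+.16)<.08: print(c,n,np.round(d['xyz'],4),round(d['conf'],2))
E
```

```text
tcp [ 0.5229 -0.162   0.0591] 0.011383921175758222 [-2.3131 -0.8215 14.6828] [-0.232  -0.1681 -0.0242]
yaw-90 -23.21906927905495
wrist plane [ 0.0007 -0.0007  0.0583] u [-0.0622  0.0503] v [-0.0349  0.0333] rect ((519.9238891601562, -160.32815551757812), (69.2938461303711, 117.62555694580078), 66.76107025146484)
side plane [0.0031 0.0012 0.0567] u [-0.0616  0.0618] v [-0.0348  0.0333] rect ((523.8031005859375, -161.70697021484375), (71.47068786621094, 124.58756256103516), 66.56078338623047)
side cover [ 0.525  -0.163   0.0313] 0.77
side rib [ 0.5202 -0.164   0.0844] 0.65
side leg [ 0.5811 -0.1883  0.0324] 0.65
wrist cover [ 0.5227 -0.163   0.0283] 0.73
wrist rib [ 0.5253 -0.163   0.0866] 0.97
```

View pics/sw17z.png

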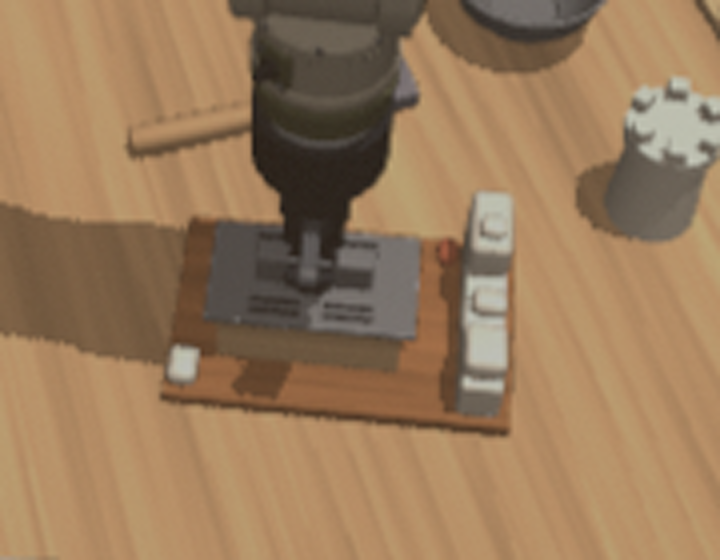

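View pics/w17.png

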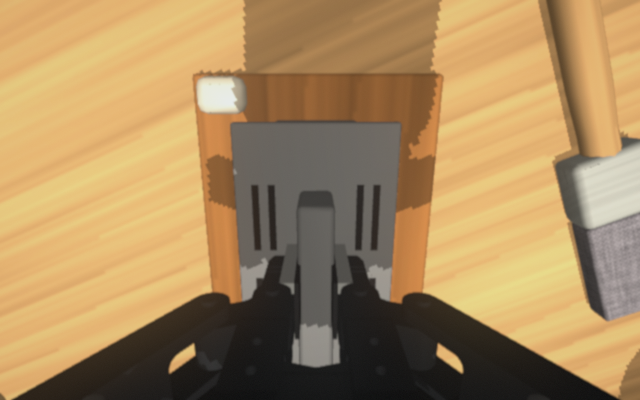

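View pics/t17.png

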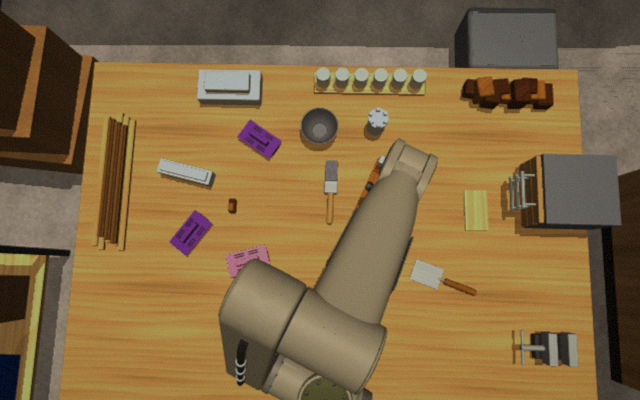

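Emit:
send_rows([
  [0.0003,0.0002,0.0006,0,255],
  [0,0,0,0,255],
  [0,0,0,0,255],
  [0,0,0,0,255],
])

```text
clock: 18.2
tcp_pos: [0.5228, -0.162, 0.0591]
orientation: [0.001, 0.835, 0.55, 0.0]
wrist_force: [-1.6, -2.1, 11.3]
finger_gap: 0.0119
```

```bash
python3 chk.py w18; python3 -c "
from h import *
print(monitor.get_state()['wrist_force'],monitor.get_state()['tcp_pos']);print(ticket.hand_in())"
```

```text
tcp [ 0.5228 -0.162   0.0591] 0.011854944688445213 [-1.5696 -2.0614 11.2997] [-0.4833 -0.3039 -0.032 ]
yaw-90 -23.233986104095194
wrist plane [ 0.0008 -0.001   0.0582] u [-0.0623  0.0499] v [-0.0349  0.0333] rect ((519.9994506835938, -160.30673217773438), (69.31965637207031, 117.76251220703125), 66.72200775146484)
side plane [0.     0.0097 0.0569] u [-0.0616  0.0619] v [-0.0346  0.0328] rect ((523.95703125, -161.4761199951172), (69.84284210205078, 124.72044372558594), 66.99042510986328)
[-1.97145998 -1.77803266 11.20699302] [ 0.52285421 -0.16194327  0.05910551]
the job is handed in; nothing more can be done
None
```

The tile is level, the cover is snapped home on the box, and I handed the job in at about 18.3 s with the gripper still pressing it down at about 11 N.

- **Tile:** I pressed it with closed fingers about 20 mm from its middle towards the propped end. It slipped past the catch, and a wrist-camera plane fit afterwards showed it level, with its top at about 35 mm (34 mm expected).
- **Cover, first try:** I gripped the grey cover by its rib and set it over the box. The first press loaded almost only the -x leg. It reached 19 N and tilted the cover about 1°, so I backed off.
- **Cover, second try:** I shifted it about 1–3 mm towards the box's -x end, raised the grip to 120 N and pressed again. The force held at about 18 N, then dropped suddenly as it snapped past both catches, and the cover came to rest on the rim.
- **Last checks:** The plate is level to within about 0.1° along its length and centred to within about 0.5 mm. The side camera's fit shows about 0.5° of tilt across its width, but the wrist camera shows none. Plate top reads 56.9 mm (side camera) and 58.2 mm (wrist camera) against 57 mm expected, which is within calibration error. The last full view, from the top camera just before the final force trim, showed nothing else moved.
- **Disagreement:** The finger gap on the rib read about 12 mm, although the rib is listed as 14 mm thick. The grip held throughout.

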